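# Flip down the saw stop, tip the tube and push it home

### The arm

A 6-joint arm with a two-finger parallel gripper is mounted at the origin on the work surface. World frame = base frame: x ahead of the robot, y to its left, z up, the work surface at z = 0. Lengths are in m, angles in rad, forces in N, time in s.
With the tool pointing down it reaches from about 0.4 to 0.825 m from the base axis. Payload 7 kg.
Tool frame: the origin (TCP) lies between the finger pads; the fingertips stand 22 mm ahead of it and the grasp point (between the pads) lies 3 mm ahead of it; z points along the fingers, y is the line along which they close (so a half turn about z gives the same grasp; the last joint's range is limited). The gripper opens to 85 mm and grips with 20 to 120 N. Pads are 22 mm wide; open, the fingers measure 114 mm over their backs; the gripper's body (76 mm by 85 mm) begins 54 mm behind the grasp point. The pads swing forward as they close: fully open they stand 13 mm farther back than shut.
Start: joints at [-0.951, 0.359, 0.012, 0, -1.224, -0.288], TCP at [0.22, -0.638, 0.253] pointing down, gripper open.
Joint ranges: [-3.07, 3.07], [-1.43, 2.12], [-1.02, 1.25], [-3.03, 1.67], [-3.05, -0], [-3.03, 3.03]. Speed limits (rad/s): [2.39, 2.39, 3.01, 3.14, 3.14, 3.14].

### API

Orientations are given as [roll, pitch, yaw] about the fixed x, y, z axes, in that order (R = Rz(yaw) Ry(pitch) Rx(roll)).
In Python, from cell import manip gives the robot as it stands.
- The arm moves only by the tool apply_moves, never from a script. Its argument "series" is a list that holds one entry, the list of rows, each a list of 5 numbers: the shift along the world's x, y, z in m, then the turn about the world's z in degrees, then the finger opening in m, from 0 to 0.0854. In form: [[[x, y, z, turn, fingers], ...]]. A call has exactly 8 rows; each row shifts and turns the commanded pose from where the row before left it; what a row does not reach is not made up. A row lasts 1/10 s, in which the tool goes at most 50 mm and 8.59 degrees, less where a joint would pass 70% of its speed; a pose out of reach is approached as far as the arm can. A call is refused whole if a number of a shift passes 0.05 or a number of a turn 8.59, either way. A call with a gripper value outside its range is refused whole. The fingers move at their own pace and stop on an object; the grip force is fixed at half the most. Time passes only in rows, so rows that do not move let the fingers close, or fill a call up. It gives the time, the measured TCP pose, the force, the opening and the grip force at its end, in the units of the state.
- manip.sense(): the state, without advancing time (a new reading comes with each control period).
- manip.read_camera(name): name is "scene" or "top" or "wrist"; returns (picture, depth): 400x640x3 uint8, blue, green, red; 400x640 float32, m along the optical axis (not along the pixel's ray), 0 where there is no reading.
- manip.get_calibration(name): a dict with "fx", "fy", "cx", "cy" (pixels), "pose" (4x4, takes a point from camera to world coordinates). Camera axes: x right, y down, z forward; pixel columns grow to the right and rows downward; lengths in m; the calibration is good to about 2 mm. A picture is of the moment at which its call begins: read the wrist's pose just before it. get_calibration takes no time and is no camera call; for the wrist camera it gives the pose at the moment of the call.
- manip.hand_in(): hands the job in; it is judged then, once.
The state is a dict: "t": time; "joint_pos": joint angles; "joint_velocities": joint speeds; "tau": joint torques, N m; "position": TCP position; "ee_rot": TCP orientation; "contact_force": force on the tool from outside, world axes, zero at the start; "wrist_torque": the same for the moment, N m; "width": finger opening in m; "finger_force": force on a finger pad.
Only numpy, scipy, OpenCV 4.12 (cv2) and the standard library are available. Lean on these libraries where they do the work, as an engineer would, in place of code of your own. Each camera call takes 0.05 s, during which the arm holds its last target. There are 200 camera calls.

### The job

Set up the standing steel tube for a cut, only pushing with the fingertips or the outside of the fingers and never lifting it: first flip the raised stop on the fence all the way down over the channel, then tip the tube over along the channel towards the stop so that it lies flat between the fence and the front rail, and last push it along the channel until its end is against the stop. Leave the other things on the bench where they are.

Things in the scene. Friction and masses are not known exactly. Their poses are not given: they have to be found in the camera images.
- bed: Saw bed fixed to the bench: steel plate 150 (x) by 440 mm (y), 12 mm thick. Origin at bench level, mid-channel both ways; z up, +y along the channel from tube to stop, +x away from the robot. Fence 26 mm thick, face at x = +31 mm, top 52 mm above the bench; front rail 10 mm thick, face at x = -31 mm, top at 28 mm. Both are 440 mm long; channel floor at 12 mm. Place and yaw vary.
- tube: Loose square steel tube, ends plugged flush, 50 x 50 x 180 mm, 0.35 to 0.75 kg, standing in the channel near the bed's -y end, within 4 degrees of square to it. Origin: centre of the end that is at the bottom at the start; z along the tube. Pushed near the top it tips on its lower edge and past 16 degrees falls by itself. Lifting it about 15 mm off the floor fails.
- tube_top (a point): Centre of the tube's end that is on top at the start, 180 mm along the tube's z from tube. Once the tube lies, this end leads and must meet the stop.
- flip_stop (a joint): Hinge of the steel flip stop, rad: 0 = fully down (arm level across the channel, end of travel), 1.57 = arm upright, 2.2 = leaning back over the fence (end of travel). Starts at 1.65 to 2.1. Stiff: stays where it is left; about 3 N at the arm's end moves it.
- stop_hinge (a point): Middle of the stop's hinge axis, fixed above the fence: 46 mm to the bed's +x, 140 mm to its +y, 67 mm above the bench; axis parallel to the bed's y. At joint value q the arm's centre line at r from the hinge is r cos(q) to the bed's -x and r sin(q) above the hinge.
- stop_tab (a point): Point on the stop arm's upper face (when down), 85 mm from the hinge; moves with the stop. The arm is 20 mm wide, 10 mm thick and ends 102 mm from the hinge axis. Under it, 26 to 66 mm from the hinge, a plate 10 mm thick (along the bed's y) hangs down to 18 mm above the bench when down and blocks the channel.
- stop_face (a point): Fixed point of the bed, mid-channel, 37 mm above the bench, 135 mm to the bed's +y: where the face of the stop's plate is when down, and where the centre of the tube's leading end must come.
- jar: Bystander: clear jar with a white lid, 60 mm across, 85 mm high; origin at the centre of its underside.
- oil_can: Bystander: can, 54 mm across, 130 mm high; origin at the centre of its underside.
- offcut: Bystander: short square steel offcut, 50 by 50 by 60 mm high; origin at the centre of its underside.
- screwdriver: Bystander: screwdriver lying on the bench beyond the fence, about 200 mm long; its x axis runs along it towards the tip.

How it is judged:
On the way, in this order (a step that is already met when the one before it is completed fails the run):
1. the stop is flipped fully down, the tube still standing (value of joint flip_stop below 0.06 rad and angle between tube's own z axis and vertical below 0.15 rad), for 0.1 s.
2. the tube is tipped over and lies in the channel (value of joint flip_stop below 0.06 rad and angle between tube's own z axis and vertical above 1.5 rad and height (world z) of tube below 0.045 m and x of tube in the frame of bed between -0.01 and 0.01 m and x of tube_top in the frame of bed between -0.01 and 0.01 m), for 0.2 s.
3. the tube's end is against the stop (all of step 2 and y of tube_top in the frame of bed between 0.131 and 0.138 m), for 0.2 s.
At the end, for the whole second after the job is handed in: The stop is down (joint below 0.06 rad); the tube lies at rest flat on the channel floor, both ends within 10 mm of the channel's centre line, and its end that was on top is within 4 mm of the stop's face (all of step 3 and angle between the z axis of tube and the y axis of bed, either way round below 0.1 rad and linear speed of tube below 0.02 m/s); the robot touches nothing.
It fails at once if the tube is lifted or carried (height (world z) of tube_top above 0.207 m or (angle between tube's own z axis and vertical above 1.45 rad and height (world z) of each of tube, tube_top above 0.052 m)).
It fails at once if the jar is moved or knocked over (distance of jar from where it was at the start of the episode above 0.02 m or angle between jar's own z axis and vertical above 0.3 rad).
It fails at once if the oil can is moved or knocked over (distance of oil_can from where it was at the start of the episode above 0.02 m or angle between oil_can's own z axis and vertical above 0.3 rad).
It fails at once if the offcut is moved or knocked over (distance of offcut from where it was at the start of the episode above 0.02 m or angle between offcut's own z axis and vertical above 0.3 rad).
It fails at once if the screwdriver is moved or knocked over (distance of screwdriver from where it was at the start of the episode above 0.02 m).
It also fails if it takes over 58 s, if anything falls off the work surface, if the arm or the gripper's body presses on something with over 40 N, if the wrist force passes 120 N, or if a joint passes its speed limit or range.

## Working session

There is one attempt and no reset: what is moved stays moved. The work goes in short steps, Python scripts to look and compute and a tool call to move; the robot and the scene stay as the last step left them, time stands still between calls to the robot, and variables do not carry over. Pictures are saved under pics/ and viewed, at most 10 in all, crops included, and the job is handed in when it is done.

Besides the shell and the picture viewer there is one more tool, called after "Request:" as name(argument=value, ...), one argument or row to a line, values as JSON. apply_moves: Moves the arm, as the interface text tells. Its arguments: {"type":"object","properties":{"series":{"type":"array"}},"required":["series"]}

```bash
mkdir -p pics; ls; python3 - <<'E'
from cell import manip
import cv2, numpy as np
s=manip.sense();print(s)
for n in("scene","top"):
    p,d=manip.read_camera(n);c=manip.get_calibration(n)
    cv2.imwrite(f"pics/{n}0.png",p);np.savez(f"{n}0.npz",p=p,d=d,pose=c["pose"],k=[c["fx"],c["fy"],c["cx"],c["cy"]])
    print(n,np.round(c["pose"],3).tolist(),c["fx"])
E
```

```text
pics
{'t': 0.0, 'joint_pos': array([-9.50921979e-01,  3.59353125e-01,  1.10546886e-02, -3.35452345e-04,
       -1.22412078e+00, -2.88127308e-01]), 'joint_velocities': array([ 0.00199276,  0.00149968,  0.00064099, -0.00160977, -0.00011631,
       -0.00118958]), 'tau': array([-3.74806023e-04, -5.83324277e+01,  2.93416321e+01,  6.93655014e+00,
       -6.02508531e-03,  4.72772865e-05]), 'position': array([ 0.21968391, -0.63776935,  0.25238633]), 'ee_rot': array([ 3.13994704e+00, -1.58849684e-04, -2.80995972e+00]), 'contact_force': array([-0.11690979, -0.43380602, -0.319581  ]), 'wrist_torque': array([-0.03982352,  0.00171143, -0.01006469]), 'finger_force': 0.0, 'width': 0.08566313143897315}
scene [[0.707, 0.537, -0.461, 1.265], [0.708, -0.523, 0.476, -0.695], [0.014, -0.662, -0.749, 1.204], [0.0, 0.0, 0.0, 1.0]] 468.27003312090505
top [[0.02, -0.994, 0.108, 0.43], [-1.0, -0.019, 0.008, -0.021], [-0.005, -0.108, -0.994, 1.632], [0.0, 0.0, 0.0, 1.0]] 467.8870831438035
```

View pics/scene0.png

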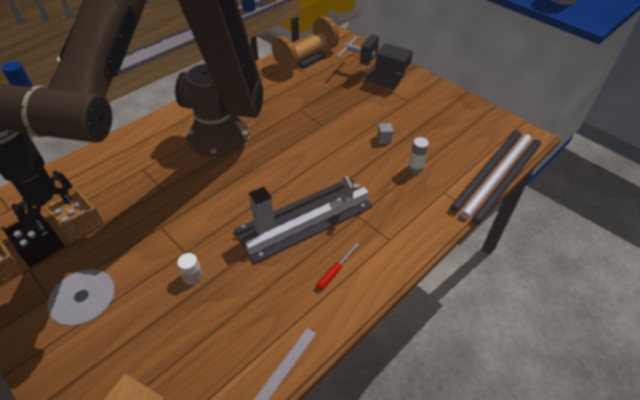

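View pics/top0.png

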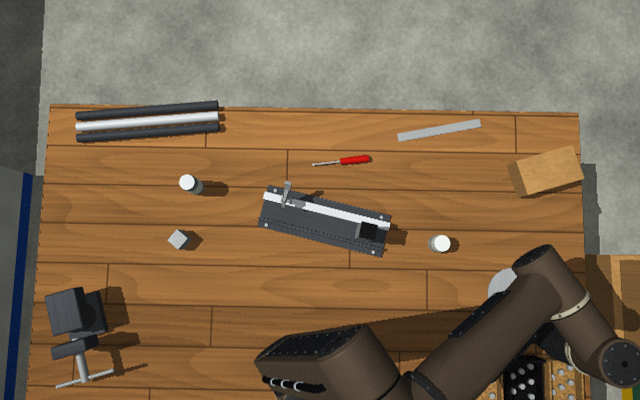

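The scene view has the standing tube at (262,210), the stop near (348,188) and the screwdriver at (338,268). In the top view the bed is at (325,220), the tube at (372,232), the stop at (286,193), and the jar (440,243), can (190,183) and offcut (178,239) are all clear of the bed.

```bash
cat > h.py <<'E'
import numpy as np, cv2
def cloud(f):
    z=np.load(f);fx,fy,cx,cy=z["k"];d=z["d"];v,u=np.mgrid[:400,:640]
    P=np.stack([(u-cx)*d/fx,(v-cy)*d/fy,d],-1)@z["pose"][:3,:3].T+z["pose"][:3,3]
    P[d==0]=np.nan
    return P,z["p"]
E
python3 - <<'E'
from h import *
for n in("top0.npz","scene0.npz"):
    P,p=cloud(n);x,y,z=np.moveaxis(P,-1,0)
    R=(x>.4)&(x<.75)&(y>-.3)&(y<.3)
    g=R&(z<.006)&(z>-.02); print(n,"bench z",np.median(z[g]))
    f=R&(z>.044)&(z<.060)
    lab=cv2.connectedComponentsWithStats(f.astype(np.uint8))
    k=1+np.argmax(lab[2][1:,4]); q=P[lab[1]==k]
    r=cv2.minAreaRect((q[:,:2]*1000).astype(np.float32)); print("fence",r,len(q),np.median(q[:,2]))
    l=cv2.fitLine(q[:,:2].astype(np.float32),cv2.DIST_HUBER,0,.01,.01).ravel();print(l,np.degrees(np.arctan2(l[1],l[0])))
    b=R&(z>.008)&(z<.2)
    lab=cv2.connectedComponentsWithStats(b.astype(np.uint8))
    for i in range(1,lab[0]):
        if lab[2][i,4]>30:
            q=P[lab[1]==i];print("blob",lab[2][i,:],cv2.minAreaRect((q[:,:2]*1000).astype(np.float32)),q[:,2].max())
    t=P[R&(z>.17)&(z<.22)&(y<.0)]
    if len(t)>3: print("tubetop",cv2.minAreaRect((t[:,:2]*1000).astype(np.float32)),t.mean(0),len(t))
    s=P[R&(z>.075)&(z<.17)&(y>0.03)&(y<.16)]
    print("stop",len(s),np.round(s[np.argsort(s[:,2])[::-max(1,len(s)//15)]],3).tolist() if len(s) else 0)
E
```

```text
top0.npz bench z -0.00026672158037177596
fence ((560.0405883789062, -93.12344360351562), (357.9835205078125, 26.995750427246094), 76.7531967163086) 729 0.051937790994195154
[ 0.21910658  0.9757009   0.5604929  -0.09215432] 77.34343
blob [312 160  56   7 138] ((742.587890625, -97.31424713134766), (13.774820327758789, 192.2364501953125), 3.7996160984039307) 0.030235030566157173
blob [ 258  181  133   77 4978] ((552.021728515625, -50.35540771484375), (449.2572937011719, 179.1949920654297), 76.8570327758789) 0.19978815074850043
tubetop ((497.0552978515625, -180.19883728027344), (50.63976287841797, 50.1208610534668), 77.505859375) [ 0.49672078 -0.17931047  0.19123018] 279
stop 171 [[0.648, 0.078, 0.166], [0.649, 0.069, 0.159], [0.65, 0.066, 0.155], [0.589, 0.084, 0.149], [0.599, 0.087, 0.145], [0.603, 0.081, 0.141], [0.6, 0.085, 0.138], [0.633, 0.079, 0.135], [0.584, 0.091, 0.133], [0.621, 0.079, 0.129], [0.625, 0.073, 0.125], [0.625, 0.067, 0.12], [0.623, 0.087, 0.112], [0.611, 0.074, 0.098], [0.606, 0.099, 0.08], [0.613, 0.096, 0.077]]
scene0.npz bench z -3.4866318864956725e-05
fence ((
[... 309 characters left out ...]
984) 0.1971764749120355
blob [317 243  42  40 104] ((743.7748413085938, -95.98042297363281), (12.50975227355957, 193.1183319091797), 2.8720264434814453) 0.030022014022414112
tubetop ((499.36871337890625, -181.33981323242188), (52.23874282836914, 56.76606750488281), 79.24146270751953) [ 0.5025978  -0.18441409  0.18830421] 324
stop 190 [[0.655, 0.065, 0.162], [0.643, 0.064, 0.158], [0.638, 0.062, 0.15], [0.647, 0.066, 0.145], [0.596, 0.089, 0.14], [0.601, 0.079, 0.137], [0.586, 0.081, 0.133], [0.603, 0.078, 0.131], [0.635, 0.066, 0.127], [0.577, 0.082, 0.122], [0.61, 0.076, 0.119], [0.594, 0.079, 0.113], [0.588, 0.08, 0.108], [0.602, 0.076, 0.103], [0.618, 0.069, 0.092], [0.612, 0.062, 0.079]]
```

Request:
apply_moves(
  series=[
    [[0.02, 0.029, 0.006, -8, 0], [0.02, 0.029, 0.006, -8, 0], [0.02, 0.029, 0.006, -8, 0], [0.02, 0.029, 0.006, -8, 0], [0.02, 0.029, 0.006, 0, 0], [0.02, 0.029, 0.006, 0, 0], [0.02, 0.029, 0.006, 0, 0], [0.02, 0.029, 0.006, 0, 0]],
  ],
)

```text
t: 0.9
position: [0.3803, -0.4048, 0.3013]
ee_rot: [3.141, -0.0, 2.915]
contact_force: [-0.0, -0.7, -0.0]
width: -0.0003
finger_force: 0.0
```

Request:
apply_moves(
  series=[
    [[0.02, 0.029, 0, 0, 0], [0.02, 0.029, 0, 0, 0], [0.02, 0.029, 0, 0, 0], [0.02, 0.029, 0, 0, 0], [0.02, 0.029, 0, 0, 0], [0.02, 0.029, 0, 0, 0], [0.02, 0.029, 0, 0, 0], [0.02, 0.029, 0, 0, 0]],
  ],
)

```text
t: 1.7
position: [0.5403, -0.1728, 0.3011]
ee_rot: [3.142, -0.0, 2.915]
contact_force: [-0.1, -0.9, -0.3]
width: -0.0001
finger_force: 0.0
```

Request:
apply_moves(
  series=[
    [[0.02, 0.029, 0, 0, 0], [0.02, 0.029, 0, 0, 0], [0.02, 0.029, 0, 0, 0], [0.02, 0.029, 0, 0, 0], [0.02, 0.029, 0, 0, 0], [0.02, 0.029, 0, 0, 0], [0.02, 0.029, 0, 0, 0], [0.01, 0.03, 0, 0, 0]],
  ],
)

```text
t: 2.5
position: [0.6908, 0.0601, 0.3001]
ee_rot: [-3.141, -0.001, 2.915]
contact_force: [-0.5, -0.3, 0.1]
width: -0.0001
finger_force: 0.0
```

```bash
python3 - <<'E'
from cell import manip
import cv2, numpy as np
s=manip.sense();print(s["t"],s["position"],np.degrees(s["ee_rot"]),s["width"],s["joint_pos"],s["contact_force"])
for n in("wrist","top"):
    c=manip.get_calibration(n);p,d=manip.read_camera(n)
    cv2.imwrite(f"pics/{n}1.png",p);np.savez(f"{n}1.npz",p=p,d=d,pose=c["pose"],k=[c["fx"],c["fy"],c["cx"],c["cy"]])
    print(n,np.round(c["pose"],3).tolist(),c["fx"])
E
```

```text
2.5 [0.69075717 0.06006602 0.30012995] [-1.79957193e+02 -7.16526784e-02  1.66995367e+02] -9.29746993763259e-05 [ 3.66973668e-01  3.67548679e-01  1.30710289e-01 -8.29875381e-05
 -1.33541245e+00 -2.16472378e+00] [-0.46050425 -0.26921892  0.08294336]
wrist [[0.225, 0.939, 0.258, 0.625], [0.974, -0.217, -0.06, 0.076], [-0.0, 0.265, -0.964, 0.42], [0.0, 0.0, 0.0, 1.0]] 326.21315541728717
top [[0.02, -0.994, 0.108, 0.43], [-1.0, -0.019, 0.008, -0.021], [-0.005, -0.108, -0.994, 1.632], [0.0, 0.0, 0.0, 1.0]] 467.8870831438035
```

View pics/wrist1.png

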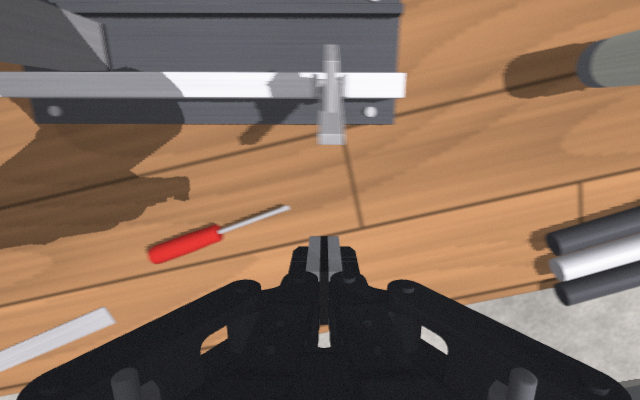

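The wrist view has the raised stop at (330,50–145), the fence strip along row 85 ending at (405,85), and the closed fingers at (325,245) lined up behind the stop. The screwdriver (150–290, 205–260) is to the left.

```bash
python3 - <<'E'
from h import *
P,p=cloud("wrist1.npz");v,u=np.mgrid[:400,:640];x,y,z=np.moveaxis(P,-1,0)
f=(v<170)&(z>.046)&(z<.058)
# fence line
q=P[f]; l=cv2.fitLine(q[:,:2].astype(np.float32),cv2.DIST_HUBER,0,.01,.01).ravel()
print(len(q),l,np.degrees(np.arctan2(l[1],l[0])),np.median(q[:,2]))
lab=cv2.connectedComponentsWithStats(f.astype(np.uint8))
for i in range(1,lab[0]):
    if lab[2][i,4]>200: print(lab[2][i],cv2.minAreaRect((P[lab[1]==i][:,:2]*1000).astype(np.float32)))
a=np.radians(76.8);ey=np.array([np.cos(a),np.sin(a)]);ex=np.array([ey[1],-ey[0]])
def B(q): return np.c_[q[:,:2]@ex,q[:,:2]@ey,q[:,2]]
b=B(q);print("fence ex pct",np.percentile(b[:,0],[2,50,98]),"ey max",np.percentile(b[:,1],[99,99.8]))
pl=B(P[(v<170)&(z>.008)&(z<.016)]);print("plate ey",np.percentile(pl[:,1],[99,99.8]),"ex",np.percentile(pl[:,0],[1,99.5]))
s=B(P[(v<170)&(u>300)&(u<360)&(z>.075)]);print("stop",len(s),"ey",np.percentile(s[:,1],[2,50,98]))
for i in np.argsort(s[:,0])[::len(s)//14]: print(np.round(s[i],4))
E
```

```text
10424 [ 0.20884556  0.9779486   0.57192165 -0.03975607] 77.94529 0.051471632517433225
[ 38  14  51  55 469] ((512.5411987304688, -168.42713928222656), (34.544559478759766, 68.23388671875), 34.94618225097656)
[603  31  30  55 500] ((648.9803466796875, 387.5750732421875), (54.11766052246094, 25.63353729248047), 0.29456937313079834)
[   0   72  322   26 7943] ((562.1136474609375, -90.77366638183594), (347.0286865234375, 25.620134353637695), 76.99089050292969)
[ 334   72   68   26 1501] ((612.3303833007812, 126.86043548583984), (72.1558837890625, 25.713193893432617), 76.9419937133789)
fence ex pct [0.52044687 0.56623155 0.58023948] ey max [0.52374082 0.53313174]
plate ey [0.29891632 0.52466349] ex [0.47629295 0.61027663]
stop 2136 ey [0.20282449 0.21920554 0.23545197]
[0.538  0.2235 0.112 ]
[0.5524 0.2174 0.1402]
[0.5604 0.215  0.1454]
[0.5658 0.2018 0.0774]
[0.5705 0.2239 0.1411]
[0.5748 0.2128 0.0885]
[0.5788 0.215  0.1373]
[0.5842 0.215  0.1329]
[0.5899 0.2202 0.1302]
[0.5957 0.2211 0.1294]
[0.6005 0.2109 0.1384]
[0.6057 0.2184 0.1489]
[0.6099 0.2239 0.1569]
[0.6145 0.2248 0.1577]
[0.6195 0.2289 0.1549]
```

Request:
apply_moves(
  series=[
    [[0.001, 0.004, -0.03, 0, 0], [0, 0, -0.04, 0, 0], [0, 0, -0.04, 0, 0], [0, 0, -0.04, 0, 0], [-0.01, 0.0023, 0, 0, 0], [-0.01, 0.0023, 0, 0, 0], [-0.01, 0.0023, 0, 0, 0], [-0.01, 0.0023, 0, 0, 0]],
  ],
)

```text
t: 3.4
position: [0.6518, 0.0726, 0.1545]
ee_rot: [3.139, 0.005, 2.916]
contact_force: [1.9, 0.5, 1.8]
width: 0.0003
finger_force: 1.0
```

Request:
apply_moves(
  series=[
    [[-0.011, 0.0026, 0, 0, 0], [-0.011, 0.0026, 0, 0, 0], [-0.011, 0.0026, 0, 0, 0], [-0.011, 0.0026, 0, 0, 0], [-0.011, 0.0026, 0, 0, 0], [-0.011, 0.0026, 0, 0, 0], [-0.011, 0.0026, 0, 0, 0], [-0.011, 0.0026, 0, 0, 0]],
  ],
)

```text
t: 4.2
position: [0.5617, 0.093, 0.1511]
ee_rot: [-3.141, -0.001, 2.915]
contact_force: [0.7, -0.2, -0.7]
width: -0.0
finger_force: 0.3
```

Request:
apply_moves(
  series=[
    [[-0.0065, 0.0015, -0.0085, 0, 0], [-0.0065, 0.0015, -0.0085, 0, 0], [-0.0045, 0.001, -0.0095, 0, 0], [-0.0045, 0.001, -0.0095, 0, 0], [-0.002, 0.0005, -0.009, 0, 0], [-0.002, 0.0005, -0.009, 0, 0], [0, 0, -0.001, 0, 0], [0, 0, 0, 0, 0]],
  ],
)

```text
t: 5.0
position: [0.5368, 0.0987, 0.0958]
ee_rot: [-3.141, -0.001, 2.915]
contact_force: [-0.6, 0.7, 0.4]
width: 0.0001
finger_force: 0.0
```

```bash
python3 - <<'E'
from cell import manip
import cv2, numpy as np
s=manip.sense();print(s["t"],s["position"],s["contact_force"])
n="wrist"
c=manip.get_calibration(n);p,d=manip.read_camera(n)
cv2.imwrite(f"pics/{n}2.png",p);np.savez(f"{n}2.npz",p=p,d=d,pose=c["pose"],k=[c["fx"],c["fy"],c["cx"],c["cy"]])
E
```

```text
5.0 [0.53680334 0.09869923 0.09581238] [-0.59286297  0.65947474  0.35874784]
```

View pics/wrist2.png

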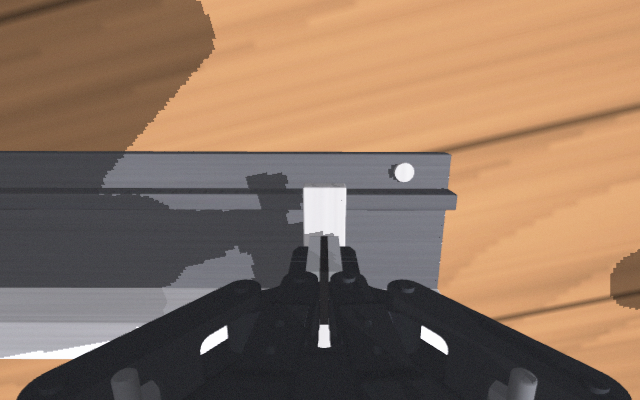

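The stop arm now lies across the channel at (325,185–245). I'll press it to its end of travel.

Request:
apply_moves(
  series=[
    [[0, 0, -0.001, 0, 0], [0, 0, -0.001, 0, 0], [0, 0, -0.001, 0, 0], [0, 0, -0.0005, 0, 0], [0, 0, 0, 0, 0], [0, 0, 0, 0, 0], [0, 0, 0, 0, 0], [0, 0, 0, 0, 0]],
  ],
)

```text
t: 5.85
position: [0.5371, 0.0989, 0.094]
ee_rot: [3.141, 0.001, 2.915]
contact_force: [-3.5, 0.3, 9.6]
width: 0.0001
finger_force: 4.8
```

```bash
python3 - <<'E'
from h import *
from scipy.spatial.transform import Rotation as Ro
P,p=cloud("wrist1.npz");v,u=np.mgrid[:400,:640]
R=Ro.from_euler("xyz",[-179.957,-.072,166.995],degrees=True).as_matrix();t=np.array([.69076,.06007,.30013])
Q=(P-t)@R
m=(v>230)&(np.abs(Q[...,1])<.12)&(Q[...,2]<.06)&(Q[...,2]>-.12)&np.isfinite(Q[...,0])
q=Q[m]
for a in np.arange(-.1,.03,.01):
    k=q[(q[:,2]>=a)&(q[:,2]<a+.01)]
    if len(k): print(f"z {a*1000:.0f} n{len(k)} x {k[:,0].min():.3f} {k[:,0].max():.3f} y {k[:,1].min():.3f} {k[:,1].max():.3f}")
P,p=cloud("top0.npz")
for (u,v) in((440,243),(190,183)): print(P[v,u])
E
```

```text
z -80 n3580 x 0.014 0.021 y -0.018 0.058
z -70 n14182 x 0.003 0.020 y -0.062 0.063
z -60 n13235 x -0.007 0.019 y -0.059 0.060
z -50 n7456 x -0.008 0.018 y -0.051 0.052
z -40 n6884 x -0.009 0.015 y -0.043 0.044
z -30 n3146 x -0.012 0.015 y -0.035 0.035
z -20 n1021 x -0.011 0.014 y -0.019 0.020
z -10 n683 x 0.006 0.012 y -0.013 0.014
z -0 n647 x 0.006 0.012 y -0.013 0.014
z 10 n362 x 0.007 0.012 y -0.013 0.014
[ 0.46700478 -0.42772515  0.08847449]
[0.64469401 0.39339434 0.12397461]
```

Request:
apply_moves(
  series=[
    [[0, 0, 0.04, 0, 0], [0, 0, 0.045, 0, 0], [0, 0, 0.045, 0, 0], [0, 0, 0.045, 0, 0], [0, 0, 0.03, 0, 0], [0, 0, 0, 0, 0], [0, 0, 0, 0, 0], [0, 0, 0, 0, 0]],
  ],
)

```text
t: 6.65
position: [0.5362, 0.0986, 0.2967]
ee_rot: [-3.141, -0.002, 2.915]
contact_force: [-0.0, -0.3, -0.0]
width: 0.0001
finger_force: 0.0
```

Request:
apply_moves(
  series=[
    [[-0.007, -0.0433, 0, 0, 0], [-0.007, -0.0433, 0, 0, 0], [-0.007, -0.0433, 0, 0, 0], [-0.007, -0.0433, 0, 0, 0], [-0.007, -0.0433, 0, 0, 0], [-0.007, -0.0433, 0, 0, 0], [-0.007, -0.0433, 0, 0, 0], [-0.007, -0.0433, 0, 0, 0]],
  ],
)

```text
t: 7.45
position: [0.4798, -0.2491, 0.2964]
ee_rot: [-3.141, -0.002, 2.915]
contact_force: [1.5, 0.1, 0.1]
width: 0.0002
finger_force: 0.0
```

Request:
apply_moves(
  series=[
    [[0, 0, 0, 0, 0], [0, 0, -0.04, 0, 0], [0, 0, -0.04, 0, 0], [0, 0, -0.03, 0, 0], [0, 0, 0, 0, 0], [0, 0, 0, 0, 0], [0.0018, 0.0078, 0, 0, 0], [0.0018, 0.0078, 0, 0, 0]],
  ],
)

```text
t: 8.25
position: [0.4855, -0.2316, 0.1895]
ee_rot: [3.141, 0.003, 2.915]
contact_force: [0.2, -0.5, 0.0]
width: -0.0
finger_force: 0.0
```

```bash
python3 - <<'E'
from cell import manip
import cv2, numpy as np
s=manip.sense();print(s["t"],s["position"],s["contact_force"])
p,d=manip.read_camera("scene");c=manip.get_calibration("scene")
cv2.imwrite("pics/s3.png",cv2.resize(p[120:300,180:420],None,fx=3,fy=3));np.savez("s3.npz",p=p,d=d,pose=c["pose"],k=[c["fx"],c["fy"],c["cx"],c["cy"]])
E
```

```text
8.25 [ 0.48552135 -0.23155546  0.18946266] [ 0.23464573 -0.50327438  0.02934151]
```

View pics/s3.png

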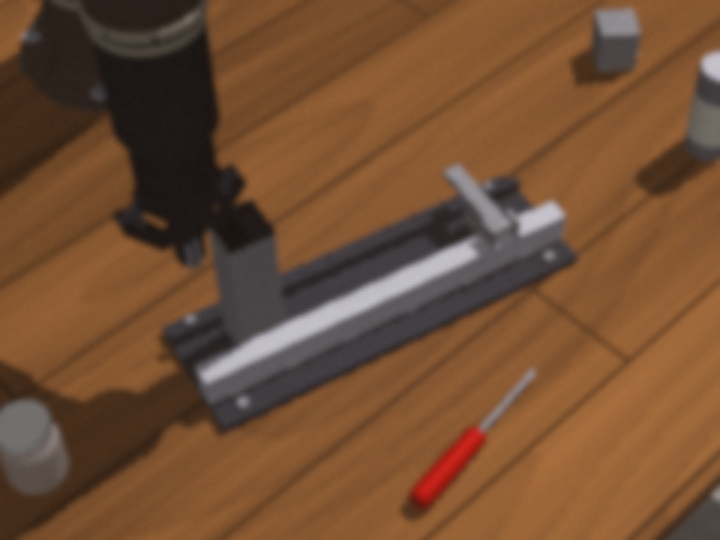

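Crop: the stop is down at (475,200), the tube stands at (250,280), and the fingers at (190,245) are just behind it. Now I'll tip the tube.

Request:
apply_moves(
  series=[
    [[0.0018, 0.0078, -0.001, 0, 0], [0.0018, 0.0078, -0.001, 0, 0], [0.0018, 0.0078, 0, 0, 0], [0.0018, 0.0078, 0, 0, 0], [0.0018, 0.0078, 0, 0, 0], [0.0018, 0.0078, 0, 0, 0], [0.0018, 0.0078, 0, 0, 0], [0.0018, 0.0078, 0, 0, 0]],
  ],
)

```text
t: 9.1
position: [0.499, -0.1688, 0.1857]
ee_rot: [3.142, -0.0, 2.915]
contact_force: [-0.7, -0.1, -0.6]
width: 0.0001
finger_force: 0.0
```

Request:
apply_moves(
  series=[
    [[0.0018, 0.0078, 0, 0, 0], [0, 0, 0, 0, 0], [0, 0, 0, 0, 0], [0, 0, 0, 0, 0], [0, 0, 0, 0, 0], [0, 0, 0, 0, 0], [0, 0, 0, 0, 0], [0, 0, 0, 0, 0]],
  ],
)

```text
t: 9.9
position: [0.5006, -0.1619, 0.1858]
ee_rot: [3.142, -0.0, 2.915]
contact_force: [-0.5, 0.1, 0.6]
width: 0.0002
finger_force: 0.0
```

```bash
python3 - <<'E'
from cell import manip
from h import *
s=manip.sense();print(s["t"],s["position"],s["contact_force"])
for n in("wrist","scene"):
    c=manip.get_calibration(n);p,d=manip.read_camera(n)
    np.savez(n+"4.npz",p=p,d=d,pose=c["pose"],k=[c["fx"],c["fy"],c["cx"],c["cy"]])
    if n=="scene": p=cv2.resize(p[120:300,180:420],None,fx=3,fy=3)
    cv2.imwrite(f"pics/{n}4.png",p)
E
```

```text
9.9 [ 0.50062889 -0.16186734  0.18578935] [-0.4594642   0.08923245  0.57874062]
```

View pics/scene4.png

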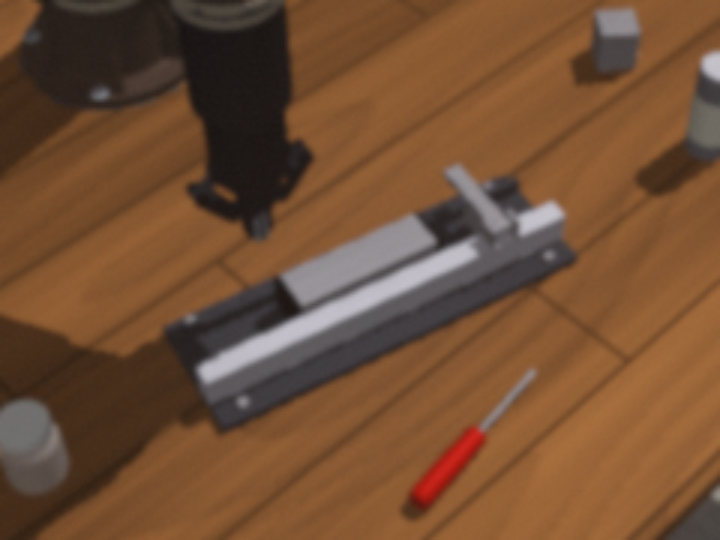

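The tube lies flat in the channel from (290,290) to (430,230) in the crop, short of the stop, and nothing else has moved. Next I measure its ends.

```bash
python3 - <<'E'
from h import *
ey=np.array([.2258,.9742]);ex=np.array([.9742,-.2258])
for n in("scene4.npz","wrist4.npz"):
    P,p=cloud(n);X=P[...,:2]@ex-.524;Y=P[...,:2]@ey-.0785;z=P[...,2]
    m=(np.abs(X)<.029)&(Y>-.2)&(Y<.13)&(z>.057)&(z<.068)
    for lo in (-.02,0,.02):
        k=m&(abs(X-lo)<.008); 
        if k.sum()>5: print(n,lo,k.sum(),np.percentile(Y[k],[0.5,2,98,99.5]),np.median(z[k]))
    print(np.percentile(X[m],[1,99]))
E
```

```text
scene4.npz -0.02 167 [-0.10359861 -0.10139294  0.07443235  0.12892972] 0.06174311335538407
scene4.npz 0 202 [-0.10225093 -0.09967972  0.07131693  0.07438688] 0.06169241642711165
scene4.npz 0.02 217 [-0.10272824 -0.10017393  0.07482695  0.12891484] 0.06139152465259223
[-0.02474132  0.02693104]
wrist4.npz -0.02 4151 [-0.10172723 -0.09882271  0.07390826  0.07624746] 0.06150342994930119
wrist4.npz 0 4584 [-0.10147989 -0.09893987  0.07367569  0.07657413] 0.06164695721039684
wrist4.npz 0.02 3364 [-0.10109738 -0.09865601  0.07367844  0.07658717] 0.061631974157827576
[-0.02492737  0.02402747]
```

Request:
apply_moves(
  series=[
    [[-0.0055, -0.0226, 0, 0, 0], [0, 0, 0, 0, 0], [0, 0, -0.034, 0, 0], [0, 0, -0.034, 0, 0], [0, 0, -0.034, 0, 0], [0, 0, -0.032, 0, 0], [0, 0, 0, 0, 0], [0, 0, 0, 0, 0]],
  ],
)

```text
t: 10.8
position: [0.4953, -0.1843, 0.0521]
ee_rot: [-3.141, -0.001, 2.915]
contact_force: [0.5, -0.3, 0.3]
width: -0.0
finger_force: 0.0
```

Request:
apply_moves(
  series=[
    [[0.0023, 0.0097, 0, 0, 0], [0.0023, 0.0097, 0, 0, 0], [0.0014, 0.0058, 0, 0, 0], [0.0014, 0.0058, 0, 0, 0], [0.0014, 0.0058, 0, 0, 0], [0.0014, 0.0058, 0, 0, 0], [0.0014, 0.0058, 0, 0, 0], [0.0014, 0.0058, 0, 0, 0]],
  ],
)

```text
t: 11.6
position: [0.5083, -0.1303, 0.0525]
ee_rot: [-3.141, 0.0, 2.915]
contact_force: [-1.6, -5.8, 4.9]
width: 0.0001
finger_force: 2.9
```

Request:
apply_moves(
  series=[
    [[0.0012, 0.0049, 0, 0, 0], [0.0012, 0.0049, 0, 0, 0], [0.0011, 0.0044, 0, 0, 0], [0.0011, 0.0044, 0, 0, 0], [0.0009, 0.0039, 0, 0, 0], [0.0007, 0.0029, 0, 0, 0], [0.0005, 0.0019, 0, 0, 0], [0, 0, 0, 0, 0]],
  ],
)

```text
t: 12.4
position: [0.5148, -0.1029, 0.0523]
ee_rot: [-3.141, 0.0, 2.915]
contact_force: [-1.1, -4.4, 3.9]
width: -0.0001
finger_force: 2.3
```

Request:
apply_moves(
  series=[
    [[0.0002, 0.001, 0, 0, 0], [0, 0, 0, 0, 0], [0.0002, 0.001, 0, 0, 0], [0, 0, 0, 0, 0], [0, 0, 0, 0, 0], [0, 0, 0, 0, 0], [0, 0, 0, 0, 0], [0, 0, 0, 0, 0]],
  ],
)

```text
t: 13.2
position: [0.515, -0.1013, 0.0523]
ee_rot: [-3.141, -0.0, 2.915]
contact_force: [-1.4, -6.2, 5.2]
width: 0.0001
finger_force: 3.2
```

Request:
apply_moves(
  series=[
    [[0.0002, 0.001, 0, 0, 0], [0, 0, 0, 0, 0], [0.0002, 0.001, 0, 0, 0], [0, 0, 0, 0, 0], [0, 0, 0, 0, 0], [0, 0, 0, 0, 0], [0, 0, 0, 0, 0], [0, 0, 0, 0, 0]],
  ],
)

```text
t: 14.0
position: [0.515, -0.1001, 0.0523]
ee_rot: [-3.14, -0.001, 2.915]
contact_force: [-1.7, -12.6, 5.8]
width: 0.0002
finger_force: 6.2
```

Request:
apply_moves(
  series=[
    [[0.0002, 0.001, 0, 0, 0], [0, 0, 0, 0, 0], [0, 0, 0, 0, 0], [0, 0, 0, 0, 0], [0, 0, 0, 0, 0], [0, 0, 0, 0, 0], [0, 0, 0, 0, 0], [0, 0, 0, 0, 0]],
  ],
)

```text
t: 14.8
position: [0.5147, -0.0999, 0.0522]
ee_rot: [-3.139, -0.002, 2.915]
contact_force: [-2.7, -17.7, 5.5]
width: -0.0003
finger_force: 8.9
```

The tube moved 0.2 mm for a 1 mm command while the force rose to 18 N, so it is against the stop. I'll back off, rise and check.

Request:
apply_moves(
  series=[
    [[-0.001, -0.005, 0, 0, 0], [-0.005, -0.02, 0, 0, 0], [0, 0, 0, 0, 0], [0, 0, 0.03, 0, 0], [0, 0, 0.045, 0, 0], [0, 0, 0.045, 0, 0], [0, 0, 0.045, 0, 0], [0, 0, 0.03, 0, 0]],
  ],
)

```text
t: 15.6
position: [0.5108, -0.1222, 0.2505]
ee_rot: [3.14, 0.004, 2.915]
contact_force: [-0.5, 0.8, -0.2]
width: 0.0001
finger_force: 0.0
```

```bash
python3 - <<'E'
from cell import manip
from h import *
s=manip.sense();print(s["t"],s["position"],s["contact_force"])
ey=np.array([.2258,.9742]);ex=np.array([.9742,-.2258])
for n in("wrist","scene"):
    c=manip.get_calibration(n);p,d=manip.read_camera(n)
    np.savez(n+"5.npz",p=p,d=d,pose=c["pose"],k=[c["fx"],c["fy"],c["cx"],c["cy"]])
    P,_=cloud(n+"5.npz");X=P[...,:2]@ex-.524;Y=P[...,:2]@ey-.0785;z=P[...,2]
    m=(np.abs(X)<.029)&(Y>-.2)&(Y<.138)&(z>.057)&(z<.067)
    print(n,m.sum(),np.percentile(Y[m],[.5,2,98,99.5]),np.percentile(X[m],[1,99]))
    a=(np.abs(Y-.14)<.006)&(X<.03)&(X>-.05)&(z>.05); 
    print("arm",a.sum(),np.polyfit(X[a],z[a],1) if a.sum()>9 else 0)
    cv2.imwrite(f"pics/{n}5.png",p)
E
```

```text
15.6 [ 0.51079209 -0.12222882  0.25048621] [-0.54857045  0.76808296 -0.17807641]
wrist 9328 [-0.04526338 -0.04268238  0.12918192  0.12989869] [-0.02410253  0.02445064]
arm 1098 [0.00191279 0.07172874]
scene 641 [-0.04686463 -0.04520948  0.12698495  0.12813278] [-0.02428601  0.02764337]
arm 131 [-8.47863163  0.14348134]
```

View pics/wrist5.png

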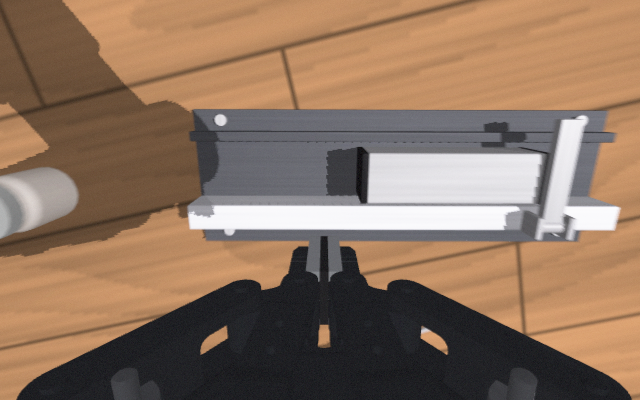

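The tube (365–545, 150–203) sits up to the level stop arm at (560,180), centred in the channel. Its tail is at bed y ≈ -0.046, which puts the leading end at ≈ 0.134.

```bash
python3 -c "
from cell import manip
print(manip.hand_in())"
```

```text
the job is handed in; nothing more can be done
None
```

I handed the job in at about 15.7 s: the stop is fully down, and the tube lies flat in the channel with its leading end against it (about 134 mm measured, 135 mm nominal); nothing else appeared to move, and no verdict was returned.

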